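# Close the adjusted oscillator and lay out the covers of the next three in order

### The job

The blue oscillator has been adjusted: take its cover with the blue label from the parts tray and put it back on, fully down on its base. Take the covers off the red, yellow and green oscillators and stand them, rim down, on the felt in the bays of the wooden cover rack in the order in which the oscillators stand on the carrier: each in the bay with the same place in the row (leftmost in leftmost, and so on), so that the bay belonging to the blue oscillator stays empty. Set the covers down, never let one drop.

Things in the scene. Friction and masses are not known exactly. Their poses are not given: they have to be found in the camera images.
- cover_red_mid (a point): Steel cover, 50 x 50 x 44 mm high, closed on top with a red square label, open underneath, walls 2 mm, about 90 g. Starts on the red oscillator. Point: its centre, 22 mm above its rim; z up, x and y square to its sides. Lifts straight off, slides straight on.
- cover_yellow_mid (a point): Steel cover, 50 x 50 x 44 mm high, closed on top with a yellow square label, open underneath, walls 2 mm, about 90 g. Starts on the yellow oscillator. Point: its centre, 22 mm above its rim; z up, x and y square to its sides. Lifts straight off, slides straight on.
- cover_green_mid (a point): Steel cover, 50 x 50 x 44 mm high, closed on top with a green square label, open underneath, walls 2 mm, about 90 g. Starts on the green oscillator. Point: its centre, 22 mm above its rim; z up, x and y square to its sides. Lifts straight off, slides straight on.
- cover_blue_mid (a point): Steel cover, 50 x 50 x 44 mm high, closed on top with a blue square label, open underneath, walls 2 mm, about 90 g. Starts on a 6 mm thick grey tray at one side of the table, rim down, turned at random, with a smaller plain can and a little cup 90 mm off. Point: its centre, 22 mm above its rim; z up, x and y square to its sides. Lifts straight off, slides straight on.
- base_red: Red oscillator, closed at the start, fixed on the carrier. Plate 80 (x) x 62 (y) x 6 mm, red paint bar on its front (-x) end, always in sight. In its middle a 41 mm square step 6 mm high with lead-in tabs, then a 30 mm square copper block up to 32 mm above the origin. The cover (46 mm inside) fits over them, square to the plate, rim on the plate. Origin: centre of the underside; x away from robot, y along the row.
- base_yellow: Yellow oscillator, closed at the start, fixed on the carrier. Plate 80 (x) x 62 (y) x 6 mm, yellow paint bar on its front (-x) end, always in sight. In its middle a 41 mm square step 6 mm high with lead-in tabs, then a 30 mm square copper block up to 32 mm above the origin. The cover (46 mm inside) fits over them, square to the plate, rim on the plate. Origin: centre of the underside; x away from robot, y along the row.
- base_green: Green oscillator, closed at the start, fixed on the carrier. Plate 80 (x) x 62 (y) x 6 mm, green paint bar on its front (-x) end, always in sight. In its middle a 41 mm square step 6 mm high with lead-in tabs, then a 30 mm square copper block up to 32 mm above the origin. The cover (46 mm inside) fits over them, square to the plate, rim on the plate. Origin: centre of the underside; x away from robot, y along the row.
- base_blue: Blue oscillator, open at the start, fixed on the carrier. Plate 80 (x) x 62 (y) x 6 mm, blue paint bar on its front (-x) end, always in sight. In its middle a 41 mm square step 6 mm high with lead-in tabs, then a 30 mm square copper block up to 32 mm above the origin. The cover (46 mm inside) fits over them, square to the plate, rim on the plate. Origin: centre of the underside; x away from robot, y along the row.
- carrier: Grey plate, 104 (x) x 335 (y) x 10 mm thick, fixed; the four oscillators stand on its top in a row. Origin: centre of its underside; y along the row to the robot's left, x away from the robot. Places at y = +120, +40, -40, -120 mm, x = 0; which oscillator has which place changes.
- cover_rack: Wooden board, 92 (x) x 330 (y) x 12 mm thick, fixed, before or behind the carrier. Five ribs, 6 mm wide, 10 mm high, part four felt bays 74 mm wide, open at front and back, empty at the start. Origin: centre of its underside; y along the row to the robot's left, x away from the robot. Bay middles at y = +120, +40, -40, -120 mm, x = 0; floor 12 mm above the origin.
There are look-alikes about, which are no part of the job. Leave any orange look-alike of the part that bears cover_green_mid alone.

How it is judged (in metres and radians):
At the end, for the whole second after the job is handed in: Blue cover on the blue base: centred within 5 mm, rim down within 3 mm. Red, yellow and green covers on the floor of the rack bay with their oscillator's place in the row: within 15 mm of its middle along the row, 18 mm across, 4 mm in height. All upright within 0.1 rad, at rest, released (((y of base_red in the frame of carrier between 0.1 and 0.14 m and y of cover_red_mid in the frame of cover_rack between 0.105 and 0.135 m) or (y of base_red in the frame of carrier between 0.02 and 0.06 m and y of cover_red_mid in the frame of cover_rack between 0.025 and 0.055 m) or (y of base_red in the frame of carrier between -0.06 and -0.02 m and y of cover_red_mid in the frame of cover_rack between -0.055 and -0.025 m) or (y of base_red in the frame of carrier between -0.14 and -0.1 m and y of cover_red_mid in the frame of cover_rack between -0.135 and -0.105 m)) and x of cover_red_mid in the frame of cover_rack between -0.018 and 0.018 m and z of cover_red_mid in the frame of cover_rack between 0.03 and 0.038 m and ((y of base_yellow in the frame of carrier between 0.1 and 0.14 m and y of cover_yellow_mid in the frame of cover_rack between 0.105 and 0.135 m) or (y of base_yellow in the frame of carrier between 0.02 and 0.06 m and y of cover_yellow_mid in the frame of cover_rack between 0.025 and 0.055 m) or (y of base_yellow in the frame of carrier between -0.06 and -0.02 m and y of cover_yellow_mid in the frame of cover_rack between -0.055 and -0.025 m) or (y of base_yellow in the frame of carrier between -0.14 and -0.1 m and y of cover_yellow_mid in the frame of cover_rack between -0.135 and -0.105 m)) and x of cover_yellow_mid in the frame of cover_rack between -0.018 and 0.018 m and z of cover_yellow_mid in the frame of cover_rack between 0.03 and 0.038 m and ((y of base_green in the frame of carrier between 0.1 and 0.14 m and y of cover_green_mid in the frame of cover_rack between 0.105 and 0.135 m) or (y of base_green in the frame of carrier between 0.02 and 0.06 m and y of cover_green_mid in the frame of cover_rack between 0.025 and 0.055 m) or (y of base_green in the frame of carrier between -0.06 and -0.02 m and y of cover_green_mid in the frame of cover_rack between -0.055 and -0.025 m) or (y of base_green in the frame of carrier between -0.14 and -0.1 m and y of cover_green_mid in the frame of cover_rack between -0.135 and -0.105 m)) and x of cover_green_mid in the frame of cover_rack between -0.018 and 0.018 m and z of cover_green_mid in the frame of cover_rack between 0.03 and 0.038 m and horizontal distance between cover_blue_mid and base_blue below 0.005 m and z of cover_blue_mid in the frame of base_blue between 0.025 and 0.031 m and angle between each of cover_red_mid, cover_yellow_mid, cover_green_mid, cover_blue_mid's own z axis and vertical below 0.1 rad and linear speed of each of cover_red, cover_yellow, cover_green, cover_blue below 0.02 m/s and contact force between each of cover_red, cover_yellow, cover_green, cover_blue and the fingers below 0.1 N); the robot touches nothing.
It fails at once if the red cover is dropped or thrown (it moves faster than 0.5 m/s without the fingers' hold, a fall of more than about 13 mm) (linear speed of cover_red above 0.5 m/s and contact force between cover_red and the fingers below 0.1 N).
It fails at once if the yellow cover is dropped or thrown (it moves faster than 0.5 m/s without the fingers' hold, a fall of more than about 13 mm) (linear speed of cover_yellow above 0.5 m/s and contact force between cover_yellow and the fingers below 0.1 N).
It fails at once if the green cover is dropped or thrown (it moves faster than 0.5 m/s without the fingers' hold, a fall of more than about 13 mm) (linear speed of cover_green above 0.5 m/s and contact force between cover_green and the fingers below 0.1 N).
It fails at once if the blue cover is dropped or thrown (it moves faster than 0.5 m/s without the fingers' hold, a fall of more than about 13 mm) (linear speed of cover_blue above 0.5 m/s and contact force between cover_blue and the fingers below 0.1 N).
It also fails if it takes over 96 s, if anything falls off the work surface, if the arm or the gripper's body presses on something with over 40 N, if the wrist force passes 120 N, or if a joint passes its speed limit or range.

### The arm

A 6-joint arm with a two-finger parallel gripper is mounted at the origin on the work surface. World frame = base frame: x ahead of the robot, y to its left, z up, the work surface at z = 0. Lengths are in mm, angles in rad, forces in N, time in s.
With the tool pointing down it reaches from about 400 to 825 mm from the base axis. Payload 7 kg.
Tool frame: the origin (TCP) lies at the very end of the fingers, on their centre line; the grasp point (between the pads) lies 19 mm behind it; z points along the fingers, y is the line along which they close (so a half turn about z gives the same grasp; the last joint's range is limited). The gripper opens to 88 mm and grips with 3 to 60 N. Pads are 19 mm wide; open, the fingers measure 130 mm over their backs; the gripper's body (78 mm by 193 mm) begins 47 mm behind the grasp point.
Start: joints at [-0.823, 0.359, 0.012, 0, -1.224, -0.288], TCP at [299.515, -604.885, 226.561] pointing down, gripper open.
Joint ranges: [-3.07, 3.07], [-1.43, 2.12], [-1.02, 1.25], [-3.03, 1.67], [-3.05, -0], [-3.03, 3.03]. Speed limits (rad/s): [2.39, 2.39, 3.01, 3.14, 3.14, 3.14].

### API

Orientations are given as a unit quaternion [x, y, z, w].
In Python, from plant import bot gives the robot as it stands. Calls block until the motion is done:
- bot.move_ptp(position, orientation): joint-space move of the TCP to a pose.
- bot.line_to(position, velocity=150, ori=None): straight line of the TCP; ori=None keeps the orientation; velocity is the mean speed in mm/s.
- bot.move_joints(angles): joint-space move.
- bot.move_gripper(opening, force=None): finger opening in mm; force is the grip in N (None keeps the last); returns when the fingers have stopped.
- bot.pause(seconds).
- bot.solve_ik(position, orientation): joint angles nearest the present ones, or None.
- bot.read_state(): the state.
- bot.camera(name): name is "scene" or "top"; returns the picture (400x640x3 uint8, red, green, blue); there is no depth.
- bot.get_calibration(name): a dict with "fx", "fy", "cx", "cy" (pixels), "view" (4x4, takes a point from world to camera coordinates). Camera axes: x right, y up, looking along -z (the intrinsics and any distortion apply to the point x, -y, -z); pixel columns grow to the right and rows downward; lengths in mm; the calibration is good to about 2 mm. A picture is of the moment at which its call begins. get_calibration takes no time and is no camera call.
A pose or a line that the arm cannot do raises bot.Unreachable and nothing moves.
- bot.close_job(): hands the job in; it is judged then, once.
The state is a dict: "t": time; "joint_pos": joint angles; "qvel": joint speeds; "tau": joint torques, N m; "tcp_pos": TCP position; "eef_rot": TCP orientation; "contact_force": force on the tool from outside, world axes, zero at the start; "moment": the same for the moment, N m; "width": finger opening in mm; "finger_force": force on a finger pad.
Only numpy, scipy, OpenCV 4.12 (cv2) and the standard library are available. Lean on these libraries where they do the work, as an engineer would, in place of code of your own. Each camera call takes 0.05 s, during which the arm holds its last target. There are 200 camera calls.

## Working session

There is one attempt and no reset: what is moved stays moved. The work goes in short steps, each a Python script; the robot and the scene stay as the last script left them, time stands still between calls to the robot, and variables do not carry over. Pictures are saved under pics/ and viewed, at most 14 in all, crops included, and the job is handed in when it is done.

```bash
ls; mkdir -p pics; python3 - <<'E'
from plant import bot
import cv2
for n in ("scene","top"):
    im=bot.camera(n); cv2.imwrite(f"pics/{n}0.png",im[:,:,::-1]); 
    c=bot.get_calibration(n); print(n,c)
s=bot.read_state(); print(s)
E
```

```text
pics
scene {'fx': 406.3407829885271, 'fy': 406.3407829885271, 'cx': 325.5900782010143, 'cy': 209.4477286539959, 'view': array([[ 3.17537506e-01,  9.48138220e-01,  1.42775208e-02,
        -2.16677318e+02],
       [-6.73389616e-01,  2.14870487e-01,  7.07373380e-01,
         3.95632376e+02],
       [ 6.67619920e-01, -2.34231914e-01,  7.06695870e-01,
        -1.41683362e+03],
       [ 0.00000000e+00,  0.00000000e+00,  0.00000000e+00,
         1.00000000e+00]])}
top {'fx': 411.4800154683126, 'fy': 411.4800154683126, 'cx': 317.708249893442, 'cy': 198.52064683596655, 'view': array([[-2.44281426e-02, -9.99587761e-01, -1.50855452e-02,
         3.61934457e+01],
       [ 9.94880128e-01, -2.57878116e-02,  9.77165313e-02,
        -6.15547083e+02],
       [-9.80652719e-02, -1.26212758e-02,  9.95099948e-01,
        -1.09983773e+03],
       [ 0.00000000e+00,  0.00000000e+00,  0.00000000e+00,
         1.00000000e+00]])}
{'t': 0.1, 'joint_pos': array([-8.22883248e-01,  3.59298110e-01,  1.11984955e-02, -3.02111237e-04,
       -1.22407675e+00, -2.88078153e-01]), 'qvel': array([-0.00020615,  0.00031341,  0.00165107,  0.00154773, -0.00079351,
       -0.00178604]), 'tau': array([-1.85741577e-03, -5.84166133e+01,  2.93753117e+01,  7.01543212e+00,
        1.02410957e-02, -5.09708525e-05]), 'tcp_pos': array([ 299.35409143, -604.53722799,  225.74951453]), 'eef_rot': array([-2.27847027e-01,  9.73696686e-01,  6.69824549e-04, -2.18258037e-04]), 'contact_force': array([-0.6812035 , -0.82882202,  0.27427645]), 'moment': array([-0.02986124,  0.00546553,  0.01013703]), 'finger_force': 0.0, 'width': 87.65720617675522}
```

View pics/scene0.png

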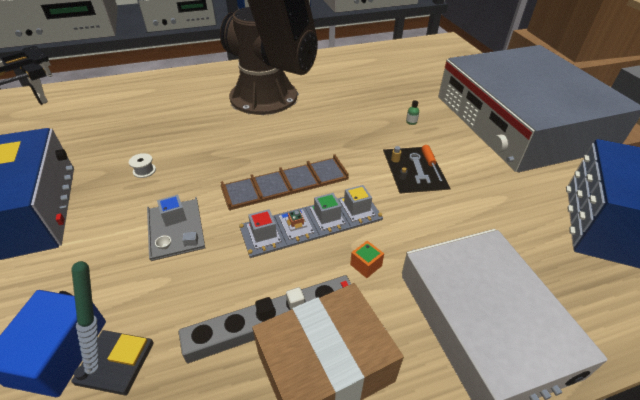

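View pics/top0.png

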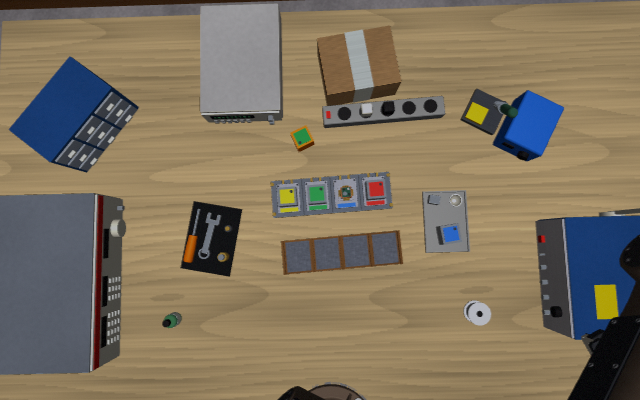

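The row from the left (top view) is yellow (287,196), green (316,194), blue open (346,192), red (376,188). The rack is in front at (342,252), and the blue cover is on the tray at (448,234). The orange decoy at (302,138) stays untouched.

```bash
cat > h.py <<'E'
from plant import bot
import numpy as np, cv2
CAL={n:bot.get_calibration(n) for n in("scene","top")}
def ray(n,uv):
    c=CAL[n];V=c["view"];R=V[:3,:3];o=-R.T@V[:3,3]
    d=R.T@np.array([(uv[0]-c["cx"])/c["fx"],-(uv[1]-c["cy"])/c["fy"],-1.]);return o,d/np.linalg.norm(d)
def onz(n,uv,z):
    o,d=ray(n,uv);return o+d*(z-o[2])/d[2]
def proj(n,p):
    c=CAL[n];q=c["view"]@np.r_[p,1];return np.array([c["cx"]+c["fx"]*q[0]/-q[2],c["cy"]-c["fy"]*q[1]/-q[2]])
def tri(uvs,uvt):
    (a,d),(b,e)=ray("scene",uvs),ray("top",uvt)
    s=np.linalg.lstsq(np.c_[d,-e],b-a,rcond=None)[0];p,q=a+s[0]*d,b+s[1]*e
    return (p+q)/2,np.linalg.norm(p-q)
HUE={"red":[(0,8),(172,180)],"yellow":[(22,34)],"green":[(50,80)],"blue":[(100,125)]}
def blobs(im,col,roi,smin=130,vmin=60,amin=6):
    """contours of a colour in roi (x0,y0,x1,y1), largest first: centroid, area, minAreaRect"""
    x0,y0,x1,y1=roi;h=cv2.cvtColor(im[y0:y1,x0:x1],cv2.COLOR_RGB2HSV)
    m=sum(cv2.inRange(h,(a,smin,vmin),(b,255,255)) for a,b in HUE[col])
    n,l,st,c=cv2.connectedComponentsWithStats(m)
    out=[]
    for i in range(1,n):
        if st[i,4]>=amin:
            ys,xs=np.nonzero(l==i);out.append((c[i]+(x0,y0),int(st[i,4]),cv2.minAreaRect(np.c_[xs+x0,ys+y0].astype(np.float32))))
    return sorted(out,key=lambda b:-b[1])
E
python3 - <<'E'
from h import *
np.set_printoptions(precision=1,suppress=True)
S,T=bot.camera("scene"),bot.camera("top")
for c in HUE:
    for n,im,roi in(("scene",S,(235,180,385,255)),("top",T,(268,170,395,220))):
        for b in blobs(im,c,roi)[:3]: print(c,n,b[0],b[1],np.array(b[2][1]),b[2][2],"z60",onz(n,b[0],60),"z16",onz(n,b[0],16))
    bs,bt=blobs(S,c,(235,180,385,255)),blobs(T,c,(268,170,395,220))
    if bs and bt: print("  tri",tri(bs[0][0],bt[0][0]))
bs,bt=blobs(S,"blue",(150,190,200,225))[0],blobs(T,"blue",(425,190,467,252))[0]
print("cover_blue",bs,bt,tri(bs[0],bt[0]),onz("top",bt[0],50),onz("scene",bs[0],50))
# felt bays in top view
x0,y0,x1,y1=275,225,410,280
h=cv2.cvtColor(T[y0:y1,x0:x1],cv2.COLOR_RGB2HSV);m=cv2.inRange(h,(0,0,30),(180,70,150))
m=cv2.morphologyEx(m,cv2.MORPH_OPEN,np.ones((3,3)))
for c in cv2.findContours(m,0,2)[0]:
    if cv2.contourArea(c)>200:
        r=cv2.minAreaRect(c);print("bay",r,onz("top",np.array(r[0])+(x0,y0),12))
for n,im,(x0,y0,x1,y1) in(("top",T,(265,165,475,280)),("scene",S,(140,150,390,260))):
    cv2.imwrite(f"pics/{n}_z.png",cv2.resize(im[y0:y1,x0:x1,::-1],None,fx=3.2,fy=3.2,interpolation=cv2.INTER_CUBIC))
E
```

```text
red scene [261.4 218.6] 195 [11.6 17.5] 75.96376037597656 z60 [ 636.9 -138.5   60. ] z16 [ 594.3 -133.6   16. ]
red top [375.9 188.6] 188 [13. 14.] 90.0 z60 [ 635.9 -136.1   60. ] z16 [ 641.1 -141.8   16. ]
red top [375.  202.3] 61 [ 3.6 16.3] 85.2363510131836 z60 [ 599.1 -132.3   60. ] z16 [ 602.9 -137.9   16. ]
  tri (array([ 635.9, -137.3,   58.5]), np.float64(2.10770479741124))
yellow scene [358.  193.1] 154 [10.9 16.5] 75.96376037597656 z60 [624.2 101.1  60. ] z16 [580.7 121.7  16. ]
yellow top [286.5 195.8] 185 [14. 13.] 90.0 z60 [622.7 103.8  60. ] z16 [627.4 107.7  16. ]
yellow top [289.  209.3] 62 [ 3.6 16.3] 85.60128784179688 z60 [586.4  97.8  60. ] z16 [589.6 101.5  16. ]
  tri (array([622.6, 103. ,  58.1]), np.float64(2.053214353102952))
green scene [327.4 200.9] 144 [10.6 16.2] 74.05460357666016 z60 [627.5  22.   60. ] z16 [584.2  37.4  16. ]
green scene [367.1 251. ] 134 [ 9. 21.] 90.0 z60 [797.2  52.8  60. ] z16 [765.1  70.3  16. ]
green top [316.1 193.6] 182 [13. 13.] 90.0 z60 [626.6  24.3  60. ] z16 [631.5  25.   16. ]
green top [318.  207.1] 60 [ 3.3 16.3] 85.236351
[... 574 characters left out ...]
94, 233.65383911132812), (14.512594223022461, 14.120361328125), 78.69007110595703)) (array([ 510.9, -333. ,   48.7]), np.float64(2.4768499433616133)) [ 511.  -331.3   50. ] [ 511.9 -334.    50. ]
bay ((22.88275909423828, 31.09310531616211), (29.89637565612793, 23.834054946899414), 85.2363510131836) [460.1  79.4  12. ]
bay ((51.758201599121094, 28.34016227722168), (30.148401260375977, 23.90143394470215), 84.80557250976562) [465.7  -0.3  12. ]
bay ((80.67327117919922, 25.732669830322266), (30.249130249023438, 23.880891799926758), 84.2894058227539) [470.9 -80.1  12. ]
bay ((109.65347290039062, 23.034652709960938), (30.249130249023438, 23.98040008544922), 84.2894058227539) [ 476.4 -160.    12. ]
```

View pics/top_z.png

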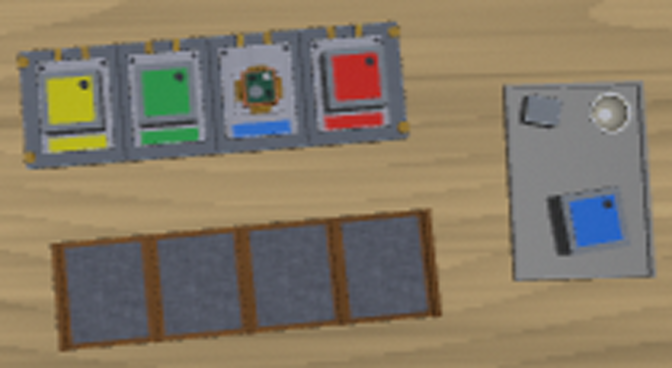

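View pics/scene_z.png

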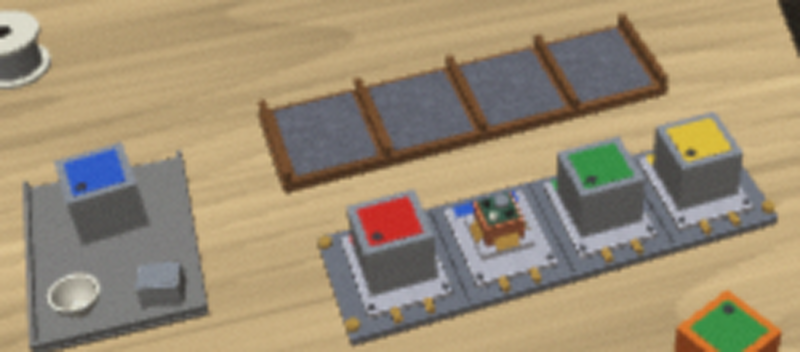

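The top and scene views agree to about 2 mm, with label height 58.5 against an expected 60 and row pitch 80. Red goes first. In the bay I regrip it at 90° so its true position in robot coordinates is known, which calibrates the cameras.

```bash
cat >> h.py <<'E'
np.set_printoptions(precision=2,suppress=True)
YAW=0.055; H=6.0   # TCP above rim when gripping
def quat(th):
    """tool down, closing line along world angle th; the half turn nearer the present wrist / zero"""
    f=(th+np.pi/2)/2;return np.array([np.cos(f),np.sin(f),0,0])
def best(p,th):
    c=[(q:=bot.solve_ik(p,quat(t)),t) for t in(th,th+np.pi)]
    c=[x for x in c if x[0] is not None]
    return quat(min(c,key=lambda x:abs(x[0][5])+.3*abs(x[0][5]-bot.read_state()["joint_pos"][5]))[1])
def st(tag):
    s=bot.read_state();print(tag,"t%.1f"%s["t"],s["tcp_pos"],"F",s["contact_force"],"w%.1f ff%.1f"%(s["width"],s["finger_force"]))
    return s
def over(x,y,z,th):
    bot.move_ptp([x,y,z],best([x,y,z],th))
def pick(x,y,rim,th,lift=80,come=True):
    bot.move_gripper(84)
    if come: over(x,y,rim+H+60,th)
    bot.line_to([x,y,rim+H],velocity=150)
    bot.move_gripper(40,force=20);st("grip")
    if lift: bot.line_to([x,y,rim+H+lift],velocity=150);st("lift")
def place(x,y,rim,th,up=80):
    over(x,y,rim+H+up,th)
    bot.line_to([x,y,rim+H+8],velocity=150)
    bot.line_to([x,y,rim+H+.5],velocity=30);st("down")
def release(x,y,z,w=70):
    bot.move_gripper(w);bot.line_to([x,y,z],velocity=200)
E
python3 - <<'E'
from h import *
p=bot.read_state()["tcp_pos"]
bot.line_to([p[0],p[1],280],velocity=200)
over(560,-250,250,YAW)
pick(635.9,-137.3,16,YAW)
bx,by=476.4,-161
place(bx,by,12,YAW);s=st("x")
release(bx,by,12+H+60,80)
th=YAW+np.pi/2
over(bx,by,12+H+60,th)
bot.line_to([bx,by,12+14],velocity=100)
bot.move_gripper(40,force=15);st("regrip")
release(bx,by,160,84)
over(470,-330,160,YAW+.1)
S,T=bot.camera("scene"),bot.camera("top")
a,b=blobs(S,"red",(210,160,280,215)),blobs(T,"red",(365,225,405,270))
print(a[0],b[0],tri(a[0][0],b[0][0]),onz("top",b[0][0],56),onz("scene",a[0][0],56))
for n,im in(("s",S),("t",T)): cv2.imwrite(f"pics/{n}1.png",im[:,:,::-1])
st("end")
E
```

```text
grip t4.6 [ 636.13 -137.23   22.3 ] F [-0.61  0.9   2.48] w49.7 ff20.0
lift t5.3 [ 635.13 -137.19  101.08] F [ 0.68  0.18 -1.31] w50.3 ff20.0
down t7.0 [ 476.43 -161.     18.68] F [-0.    1.55 -1.43] w49.8 ff20.0
x t7.0 [ 476.43 -161.     18.68] F [-0.    1.55 -1.43] w49.8 ff20.0
regrip t10.9 [ 476.54 -161.03   26.25] F [-1.12  0.65  3.  ] w49.8 ff15.0
(array([239.07, 177.66]), 138, ((238.97061157226562, 177.88235473632812), (9.45888900756836, 15.037208557128906), 75.96376037597656)) (array([383.2 , 252.52]), 44, ((383.0, 252.5), (7.0, 6.0), 90.0)) (array([ 464.53, -155.69,   44.85]), np.float64(9.77222155806607)) [ 465.84 -149.26   56.  ] [ 476.22 -161.23   56.  ]
end t13.6 [ 470.05 -329.32  159.64] F [ 0.35  0.38 -0.14] w84.0 ff0.0
```

View pics/s1.png

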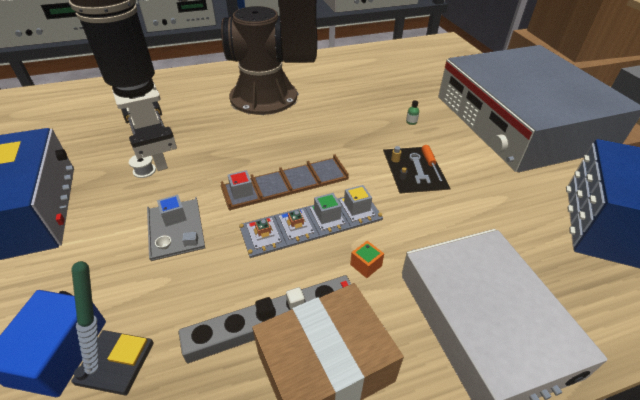

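The red cover stands in its bay at (238,178). The scene camera puts it at (476.2,-161.2) against a true (476.5,-161.0), so I'll trust the scene camera; the top view was blocked by the arm. Next are green and yellow.

```bash
python3 - <<'E'
from h import *
for (x,y),(bx,by) in(((627.5,22.0),(466,-2.3)),((624.2,101.1),(460.6,77))):
    pick(x,y,16,YAW)
    place(bx,by,12,YAW)
    release(bx,by,12+H+70,80)
over(511.9,-334,160,.15)
S,T=bot.camera("scene"),bot.camera("top")
cv2.imwrite("pics/s2.png",S[:,:,::-1]);st("end")
for c,r in(("red",(210,160,280,215)),("green",(270,150,330,190)),("yellow",(300,140,350,185)),("blue",(150,190,200,225))):
    a=blobs(S,c,r)[0];print(c,a[0],a[1],onz("scene",a[0],50 if c=="blue" else 56))
for c,r in(("green",(300,225,345,270)),("yellow",(275,225,320,270))):
    a=blobs(T,c,r)
    if a: print("top",c,a[0][0],a[0][1],onz("top",a[0][0],56))
E
```

```text
grip t16.5 [627.68  22.1   22.33] F [0.43 0.18 2.42] w50.0 ff20.0
lift t17.2 [626.73  21.94 101.09] F [-0.81  0.01 -2.13] w49.8 ff20.0
down t18.9 [466.06  -2.28  18.69] F [ 0.24  0.03 -2.  ] w49.5 ff20.0
grip t22.5 [624.26 101.15  22.25] F [-1.32  0.63  3.7 ] w49.6 ff20.0
lift t23.2 [623.5  100.93 101.1 ] F [ 0.39  0.44 -2.54] w49.8 ff20.0
down t24.9 [460.65  77.03  18.68] F [-0.13 -0.03 -1.85] w50.0 ff20.0
end t27.8 [ 512.24 -332.86  159.79] F [ 0.25  0.7  -0.72] w80.1 ff0.0
red [239.02 177.69] 137 [ 476.32 -161.36   56.  ]
green [298.72 163.15] 104 [465.19  -2.46  56.  ]
yellow [327.02 156.58] 113 [460.86  77.37  56.  ]
blue [169.2  203.29] 171 [ 511.85 -333.97   50.  ]
top green [326.89 254.34] 187 [464.62  -0.31  56.  ]
top yellow [296.85 257.06] 195 [459.38  79.43  56.  ]
```

View pics/s2.png

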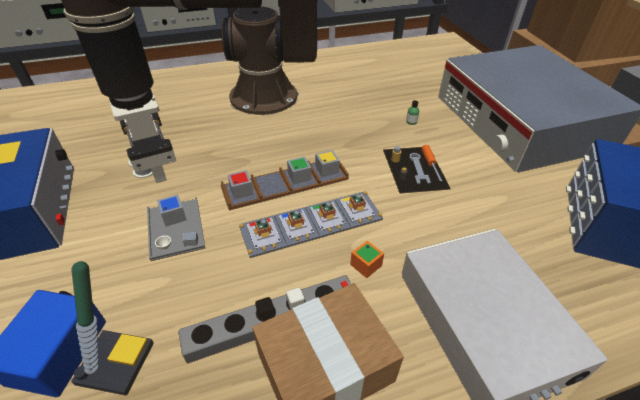

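Red, green and yellow stand in bays 4, 2 and 1, and bay 3 (blue) is empty. The scene camera matches the placements to about 0.5 mm. For the blue cover I'll double-grip to centre and square it, then lower it step by step while watching the force.

```bash
python3 - <<'E'
from h import *
x,y,a=511.9,-334.0,.15
pick(x,y,6,a+np.pi/2,lift=0)
bot.move_gripper(80);bot.line_to([x,y,6+H+60],velocity=200)
pick(x,y,6,a)
bx,by=632.4,-58.4
over(bx,by,16+H+70,YAW)
bot.line_to([bx,by,16+H+30],velocity=120)
bot.pause(.3);f0=st("hover")["contact_force"]
for z in np.arange(14,-.1,-1.5):
    bot.line_to([bx,by,16+H+z+.4],velocity=30)
    s=bot.read_state();f=s["contact_force"]-f0
    print("%.1f"%z,s["tcp_pos"],f)
    if f[2]>12: print("STOP");break
st("end")
cv2.imwrite("pics/s3.png",cv2.resize(bot.camera("scene")[150:260,200:400,::-1],None,fx=4,fy=4,interpolation=cv2.INTER_CUBIC))
E
```

```text
grip t30.7 [ 512.03 -334.01   12.31] F [-1.38  0.53  3.24] w49.8 ff20.0
grip t34.8 [ 512.06 -334.05   12.34] F [-0.29  0.76  4.33] w49.8 ff20.0
lift t35.5 [ 511.28 -333.66   91.15] F [-0.65  0.62 -2.17] w50.1 ff20.0
hover t37.5 [632.84 -58.35  52.77] F [-0.22  0.   -0.73] w49.9 ff20.0
14.0 [632.43 -58.43  36.26] [ 0.03 -0.15 -0.42]
12.5 [632.43 -58.37  34.95] [-0.39  0.21  0.12]
11.0 [632.32 -58.4   33.31] [-0.37  0.39  0.59]
9.5 [632.3  -58.44  31.77] [ 0.29 -0.17 -0.23]
8.0 [632.3  -58.41  30.25] [ 0.95  0.04 -0.46]
6.5 [632.28 -58.42  28.75] [ 0.36 -0.5  -0.42]
5.0 [632.32 -58.4   27.27] [ 1.17  0.31 -0.37]
3.5 [632.31 -58.43  25.79] [-0.42 -0.75  0.81]
2.0 [632.34 -58.41  24.28] [-0.07 -0.62 -0.38]
0.5 [632.33 -58.42  22.77] [-0.24  0.6  -1.26]
end t40.4 [632.33 -58.42  22.77] F [-0.46  0.6  -1.98] w49.7 ff20.0
```

View pics/s3.png

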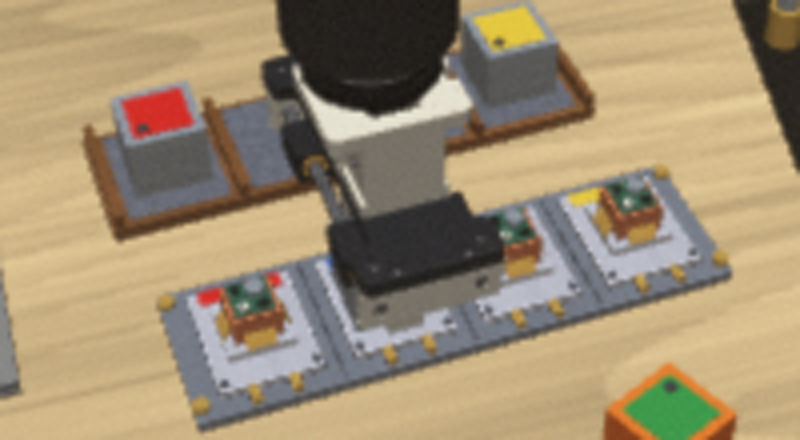

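The blue cover slid on with no resistance and its rim is about 0.8 mm above the plate. I'll lower it the rest of the way, release, back off and check.

```bash
python3 - <<'E'
from h import *
bx,by=632.4,-58.4
bot.line_to([bx,by,21.9],velocity=20);st("seat")
release(bx,by,150,76)
over(480,-330,200,YAW)
bot.pause(.3);S=bot.camera("scene");st("end")
a=blobs(S,"blue",(270,190,315,240))[0];print(a,onz("scene",a[0],60))
for c,r in(("red",(210,160,280,215)),("green",(270,150,330,190)),("yellow",(300,140,350,185))):
    q=blobs(S,c,r)[0];print(c,q[0],onz("scene",q[0],56))
cv2.imwrite("pics/s4.png",cv2.resize(S[140:260,140:400,::-1],None,fx=3,fy=3,interpolation=cv2.INTER_CUBIC))
E
```

```text
seat t40.7 [632.61 -58.36  22.33] F [-1.36 -0.45  3.59] w49.9 ff20.0
end t43.7 [ 480.43 -329.47  199.84] F [0.46 0.79 0.26] w76.3 ff0.0
(array([294.91, 209.61]), 181, ((294.9411926269531, 209.7647247314453), (11.64171028137207, 16.97749137878418), 75.96376037597656)) [632.32 -58.87  60.  ]
red [239.07 177.66] [ 476.22 -161.23   56.  ]
green [298.75 163.19] [465.36  -2.43  56.  ]
yellow [327.02 156.58] [460.86  77.37  56.  ]
```

View pics/s4.png

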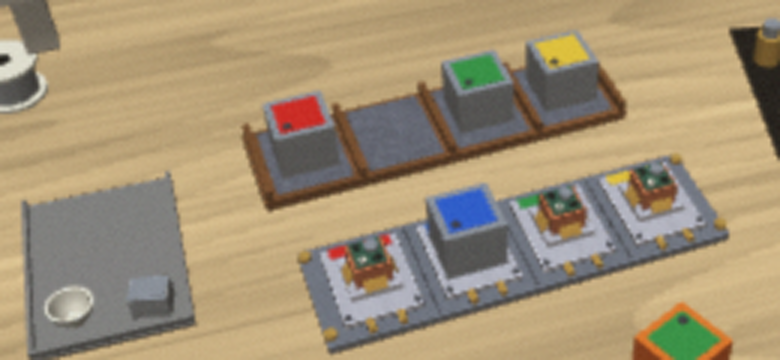

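The blue cover is seated: its label reads (632.3,-58.9) at z 60, against a target of (632.4,-58.4). The other three are upright in their bays and the third bay is empty, so I'm handing in.

```bash
python3 -c "
from plant import bot
print(bot.close_job())"
```

```text
the job is handed in; nothing more can be done
None
```

The job is handed in at about 44 s of the 96 s allowed, verdict not shown: the last picture had the blue cover fully down on its base, the yellow, green and red covers in bays 1, 2 and 4 from the left, and bay 3 (blue's) empty.

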